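# Sweep a dropped transformer washer out from under the instrument riser

## Robot

A 6-joint arm with a two-finger parallel gripper is mounted at the origin on the work surface. World frame = base frame: x ahead of the robot, y to its left, z up, the work surface at z = 0. Lengths are in m, angles in rad, forces in N, time in s.
With the tool pointing down it reaches from about 0.325 to 0.775 m from the base axis. Payload 9.3 kg.
Tool frame: the origin (TCP) lies at the very end of the fingers, on their centre line; the grasp point (between the pads) lies 19 mm behind it (ctrl.grasp_offset is the distance from the TCP to the grasp point, in m); z points along the fingers, y is the line along which they close (so a half turn about z gives the same grasp; the last joint's range is limited). The gripper opens to 85 mm and grips with 20 to 120 N. Pads are 22 mm wide; open, the fingers measure 114 mm over their backs; the gripper's body (76 mm by 85 mm) begins 54 mm behind the grasp point. The pads swing forward as they close: fully open they stand 13 mm farther back than shut.
Start: joints at [-1.476, 0.259, 0.021, 1.334, 0, 1.418], TCP at [0.135, -0.533, 0.231] pointing down, gripper open.
Joint ranges: [-3.04, 3.04], [-0.91, 1.82], [-1.04, 1.36], [-1.92, 1.95], [-1.52, 1.45], [-3.14, 3.14]. Speed limits (rad/s): [2.22, 2.22, 2.79, 3.14, 3.14, 3.14].

## Interface

Orientations are given as a rotation vector (axis times angle).
In Python, from bench import ctrl gives the robot as it stands.
- The arm moves only by the tool step_arm, never from a script. Its argument "deltas" is a list of rows, each a list of 4 numbers: the shift along the world's x, y, z in m, then the turn about the world's z in rad. A call has 1 to 5 rows; each row shifts and turns the commanded pose from where the row before left it; what a row does not reach is not made up. A row lasts 1/10 s, in which the tool goes at most 50 mm and 8.59 degrees, less where a joint would pass 70% of its speed; a pose out of reach is approached as far as the arm can. A call with a gripper value outside its range is refused whole. "jaw" is the opening, from 0 (shut) to 1 (fully open), set as the call begins (left out, the last holds). The fingers move at their own pace and stop on an object; "squeeze" is the grip in N (left out, the last holds). Time passes only in rows, so rows that do not move let the fingers close. It gives the time, the measured TCP pose, the force, the opening and the grip force at its end, in the units of the state.
- ctrl.read_state(): the state, without advancing time (a new reading comes with each control period).
- ctrl.capture(name): name is "scene" or "top" or "wrist"; returns the picture (400x640x3 uint8, blue, green, red); there is no depth.
- ctrl.get_calibration(name): a dict with "K" (3x3 intrinsics, pixels), "cam_to_world" (4x4, takes a point from camera to world coordinates). Camera axes: x right, y down, z forward; pixel columns grow to the right and rows downward; lengths in m; the calibration is good to about 2 mm. A picture is of the moment at which its call begins: read the wrist's pose just before it. get_calibration takes no time and is no camera call; for the wrist camera it gives the pose at the moment of the call.
- ctrl.hand_in(): hands the job in; it is judged then, once.
The state is a dict: "clock": time; "q": joint angles; "joint_vel": joint speeds; "joint_efforts": joint torques, N m; "ee_pos": TCP position; "tool_rot": TCP orientation; "wrist_force": force on the tool from outside, world axes, zero at the start; "wrist_torque": the same for the moment, N m; "opening": opening from 0.0 (shut) to 1.0 (fully open); "finger_force": force on a finger pad.
Only numpy, scipy, OpenCV 4.12 (cv2) and the standard library are available. Lean on these libraries where they do the work, as an engineer would, in place of code of your own. Each camera call takes 0.05 s, during which the arm holds its last target. There are 200 camera calls.

## Task

The big steel washer has slid under the low slatted riser shelf: take the lipped retriever bar by its black handle, reach in under the shelf, get the lip behind the washer and drag it out so that it lies flat on the bench just in front of the shelf, wholly clear of it. Then leave the bar lying flat on the bench, as it lay before and also wholly out from under the shelf. Do not touch the washer with the gripper, and leave the finned heat sink and the other loose things where they are.

Things in the scene. Friction and masses are not known exactly. Their poses are not given: they have to be found in the camera images.
- shelf: Fixed low slatted riser shelf, 380 mm wide (x -190 to 190), 200 mm deep (y 0 to 200), free height below 60 mm, top at 72 mm. Origin: on the bench, middle of the open front edge; x along that edge, y in under the shelf (world +y within 0.15 rad), z up. Slats 10 mm wide, 46 mm apart centre to centre, along y: one sees between them. 14 mm square legs at the front corners only; ends open.
- shelf_back (a point): On the bench, middle of the panel that closes the back of the shelf (shelf x 0, y 200). Behind it (y 200 to 490) is a solid plinth 68 mm high, as wide as the shelf, with a bench meter on it, top at 168 mm.
- bar: Loose hoe-shaped retriever, 310 mm long, 0.17 kg, lying on the bench to the right of the shelf, lip more or less towards it. Origin: on the underside, below the handle; x along the bar to the lip, z up. Black handle block: x -55 to 35, 22 mm wide, 42 high. Flat aluminium shaft 26 mm wide, 5 thick, its underside 20 mm above the bench, so it passes over the washer. Centre of mass near x 45.
- bar_grip (a point): Point to grip the bar: inside the handle block, 24 mm above the bar's underside, straight above the bar's origin; close the fingers along the bar's y (22 mm wide).
- bar_lip (a point): Middle of the lower edge of the down-turned lip at the bar's far end, on its face towards the handle (bar x 250, z 0). The lip is 60 mm wide (along bar y), 5 mm thick (x 250 to 255) and reaches from the bench (z 0) to z 25.
- washer: Loose flat steel washer: disc 70 mm across, 8 mm thick, hole 20 mm, about 0.09 kg. Origin: centre of its underside, z its axis. Starts flat on the bench under the slats, centre 70 to 115 mm in from the front edge, about 95 mm to one side of the shelf's middle (either side).
- heatsink: Loose finned aluminium heat sink, 50 mm (x) by 75 mm (y) by 30 mm high, fins up; origin at the centre of its underside. It lies under the other half of the shelf, with a free lane some 100 mm wide between it and the washer. To be left in place.
- capacitor: Loose bystander: upright blue can, 50 mm across, 88 mm high; origin at the centre of its foot.
- screwdriver: Loose bystander: screwdriver 200 mm long lying on the bench along its own x axis; origin at its middle, on the bench.
- spool: Loose bystander: grey spool standing on its flange, 62 mm across, 55 mm high; origin at the centre of its foot.

How it is judged:
On the way:
1. the bar's lip has been brought in under the slatted shelf (y of bar_lip in the frame of shelf between 0.04 and 0.2 m and x of bar_lip in the frame of shelf between -0.18 and 0.18 m and height (world z) of bar_lip below 0.05 m), for 0.2 s.
At the end, for the whole second after the job is handed in: Washer flat and still, centre 40 to 250 mm out in front of the shelf front edge and within 250 mm of its middle sideways. Bar flat and still on the bench, upright, lip 10 mm or more out from the front edge. Heat sink moved under 20 mm; capacitor, screwdriver, spool under 25 mm (y of washer in the frame of shelf between -0.25 and -0.04 m and x of washer in the frame of shelf between -0.25 and 0.25 m and height (world z) of washer between -0.004 and 0.006 m and angle between washer's own z axis and vertical below 0.12 rad and linear speed of each of washer, bar below 0.01 m/s and y of bar_lip in the frame of shelf below -0.01 m and height (world z) of bar between -0.004 and 0.006 m and angle between bar's own z axis and vertical below 0.08 rad and distance of heatsink from where it was at the start of the episode below 0.02 m and distance of each of capacitor, screwdriver, spool from where it was at the start of the episode below 0.025 m); the robot touches nothing.
It fails at once if the gripper or arm touches the washer (contact force between any of the fingers, the arm and washer above 0.5 N).
It fails at once if the heat sink is shifted by 20 mm or more (distance of heatsink from where it was at the start of the episode above 0.02 m).
It fails at once if another loose thing is shifted by 25 mm or more (distance of any of capacitor, screwdriver, spool from where it was at the start of the episode above 0.025 m).
It also fails if it takes over 45 s, if anything falls off the work surface, if the arm or the gripper's body presses on something with over 40 N, if the wrist force passes 120 N, or if a joint passes its speed limit or range.

## Working session

There is one attempt and no reset: what is moved stays moved. The work goes in short steps, Python scripts to look and compute and a tool call to move; the robot and the scene stay as the last step left them, time stands still between calls to the robot, and variables do not carry over. Pictures are saved under pics/ and viewed, at most 10 in all, crops included, and the job is handed in when it is done.

Besides the shell and the picture viewer there is one more tool, called after "Emit:" by a JSON object that holds its "method" and its "body", one argument or row to a line. step_arm: Moves the arm, as the interface text tells. Its arguments: {"type":"object","properties":{"deltas":{"type":"array","items":{"type":"array","items":{"type":"number"}}},"jaw":{"type":"number"},"squeeze":{"type":"number"}},"required":["deltas"]}

```bash
mkdir -p pics; ls
python3 - <<'E'
from bench import ctrl
import cv2, numpy as np
for n in("scene","top"):
    cv2.imwrite(f"pics/{n}0.png",ctrl.capture(n)); c=ctrl.get_calibration(n); print(n,np.round(c["K"],1).tolist(),np.round(c["cam_to_world"],3).tolist())
s=ctrl.read_state(); print(s["clock"],s["ee_pos"],s["tool_rot"],s["opening"])
E
```

```text
pics
scene [[445.3, 0.0, 322.0], [0.0, 445.3, 201.2], [0.0, 0.0, 1.0]] [[0.762, 0.471, -0.445, 1.124], [0.648, -0.557, 0.519, -0.641], [-0.004, -0.684, -0.729, 0.902], [0.0, 0.0, 0.0, 1.0]]
top [[364.9, 0.0, 325.0], [0.0, 364.9, 200.5], [0.0, 0.0, 1.0]] [[-0.007, -0.996, 0.094, 0.516], [-1.0, 0.005, -0.021, -0.021], [0.021, -0.094, -0.995, 1.16], [0.0, 0.0, 0.0, 1.0]]
0.1 [ 0.13487028 -0.5329452   0.23071112] [-3.11629894e+00 -3.88105545e-01 -2.05571317e-05] 1.0023935343333752
```

View pics/top0.png

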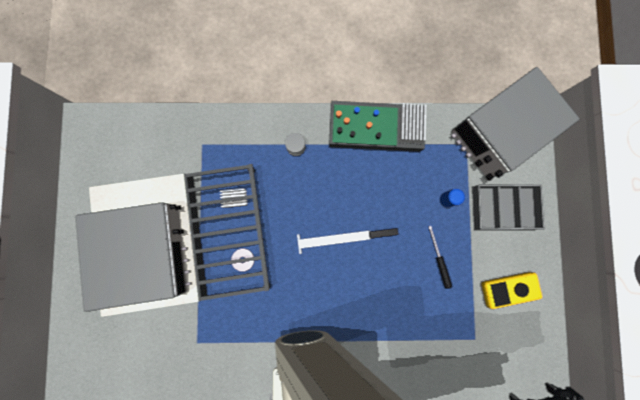

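View pics/scene0.png

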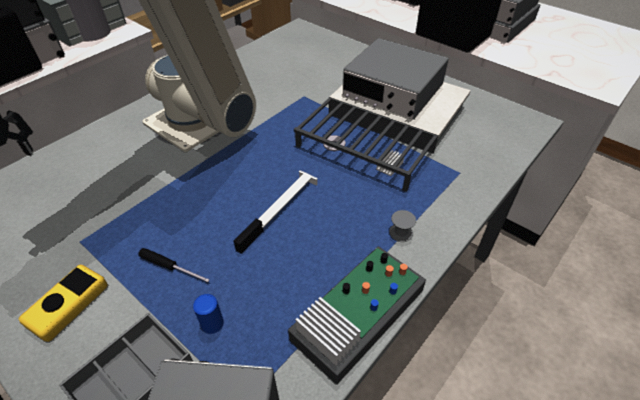

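The top view shows the washer at about (242,260) under the shelf, the heat sink at (233,197), and the bar running from its lip at (300,243) to the handle end at (397,231). I'll zoom in for exact pixel positions.

Run:
```python
import cv2
t=cv2.imread("pics/top0.png")[155:305,175:410]; cv2.imwrite("pics/topc.png",cv2.resize(t,None,fx=3.4,fy=3.4,interpolation=cv2.INTER_CUBIC))
t=cv2.imread("pics/scene0.png")[90:260,225:445]; cv2.imwrite("pics/scenec.png",cv2.resize(t,None,fx=3.4,fy=3.4,interpolation=cv2.INTER_CUBIC))
```

```text
(no output)
```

View pics/topc.png

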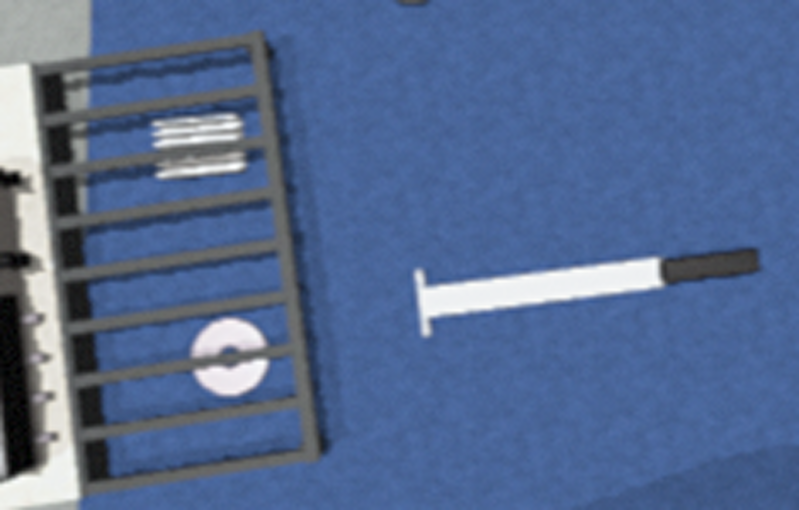

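View pics/scenec.png

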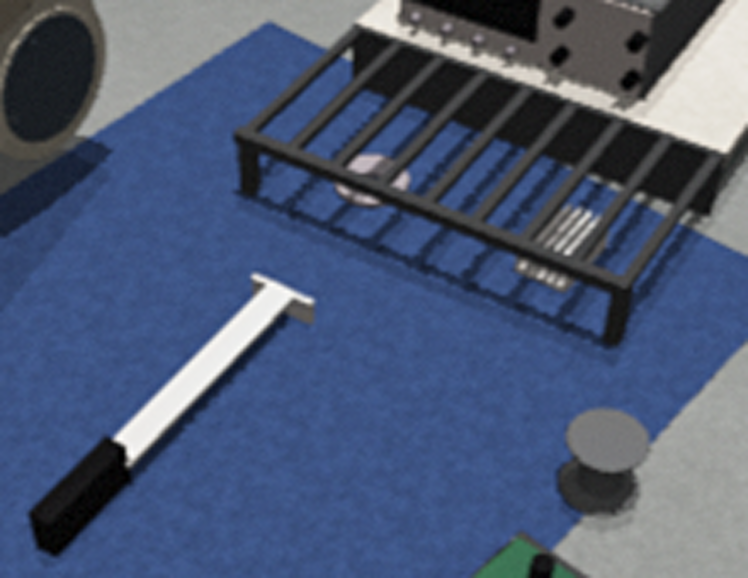

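```bash
cat > h.py <<'E'
from bench import ctrl
import numpy as np, cv2
def ray(n,uv,cal=None):
    c=cal or ctrl.get_calibration(n);K=np.array(c["K"]);T=np.array(c["cam_to_world"])
    d=T[:3,:3]@np.linalg.solve(K,[uv[0],uv[1],1.]);return T[:3,3],d
def at(n,uv,z,cal=None):
    o,d=ray(n,uv,cal);return o+d*(z-o[2])/d[2]
def tri(r1,r2):
    (o1,d1),(o2,d2)=r1,r2
    s=np.linalg.lstsq(np.c_[d1,-d2],o2-o1,rcond=None)[0];a=o1+d1*s[0];b=o2+d2*s[1]
    return (a+b)/2,np.linalg.norm(a-b)
tc=lambda u,v:((u+.5)/3.4-.5+175,(v+.5)/3.4-.5+155)
sc=lambda u,v:((u+.5)/3.4-.5+225,(v+.5)/3.4-.5+90)
E
python3 - <<'E'
from h import *
P=lambda *a:print(*[np.round(x,4) if not isinstance(x,str) else x for x in a])
for nm,a,b in [("washer",(230,357),(372,178)),("lipA",(418,270),(314,300)),("lipB",(428,336),(252,277)),
  ("hjunc(top)",(664.5,272),(116,450)),("hend",(758,260),(45,530)),("railR",(323,455),(236,133)),("railL",(262,33),(630,288))]:
    P(nm,*tri(ray("top",tc(*a)),ray("scene",sc(*b))))
for z,nm,a in [(8,"washer",(230,357)),(25,"lipA",(418,270)),(25,"lipB",(428,336)),(42,"h1",(663,259)),(42,"h2",(666,286)),(42,"e1",(757,248)),(42,"e2",(759,272)),(72,"rR",(323,455)),(72,"rL",(262,33)),(30,"hs",(200,146)),(25,"shaft mid start",(424,302))]:
    P(nm,at("top",tc(*a),z/1e3))
P("washer scene",at("scene",sc(372,178),.008))
P("feet scene",at("scene",sc(248,195),0),at("scene",sc(615,345),0))
s,e=at("top",tc(323,455),.072),at("top",tc(262,33),.072)
P("shelf len",np.linalg.norm(s-e))
E
```

```text
washer [0.4418 0.2126 0.01  ] 0.0019
lipA [0.5198 0.0403 0.0288] 0.0024
lipB [0.4597 0.0309 0.0255] 0.0006
hjunc(top) [ 0.5163 -0.1832  0.0341] 0.0017
hend [ 0.5277 -0.2683  0.0298] 0.0049
railR [0.3627 0.1185 0.0779] 0.0017
railL [0.7315 0.1775 0.0718] 0.0067
washer [0.4409 0.2123 0.008 ]
lipA [0.519  0.0397 0.025 ]
lipB [0.4594 0.0307 0.025 ]
h1 [ 0.5273 -0.1815  0.042 ]
h2 [ 0.5031 -0.1838  0.042 ]
e1 [ 0.5367 -0.2668  0.042 ]
e2 [ 0.5151 -0.2681  0.042 ]
rR [0.3612 0.1186 0.072 ]
rL [0.7288 0.1752 0.072 ]
hs [0.6328 0.2378 0.03  ]
shaft mid start [0.49   0.0343 0.025 ]
washer scene [0.4409 0.2152 0.008 ]
feet scene [0.3629 0.1301 0.    ] [0.728  0.1847 0.    ]
shelf len 0.3719
```

Emit:
{"method": "step_arm", "body": {
  "deltas": [
    [0.032,0.0265,0,0.12],
    [0.032,0.0265,0,0.12],
    [0.032,0.0265,0,0.12],
    [0.032,0.0265,0,0.12],
    [0.032,0.0265,0,0.12]
  ],
  "jaw": 1.0
}}

```text
clock: 0.6
ee_pos: [0.2958, -0.3994, 0.2311]
tool_rot: [-2.86, -1.299, -0.0]
wrist_force: [0.3, -1.2, 0.4]
opening: 0.999
finger_force: 0.0
```

Emit:
{"method": "step_arm", "body": {
  "deltas": [
    [0.032,0.0265,0,0.12],
    [0.032,0.0265,0,0.12],
    [0.032,0.0265,0,0.12],
    [0.032,0.0265,0,0.12],
    [0.032,0.0265,0,0.12]
  ]
}}

```text
clock: 1.1
ee_pos: [0.4559, -0.2668, 0.2311]
tool_rot: [-2.348, -2.086, 0.0]
wrist_force: [0.3, -1.0, 0.1]
opening: 0.997
finger_force: 0.0
```

Emit:
{"method": "step_arm", "body": {
  "deltas": [
    [0.032,0.0265,0,0.12],
    [0.032,0.0265,0,0.12],
    [0,0,0,0],
    [0,0,0,0]
  ]
}}

```text
clock: 1.5
ee_pos: [0.5192, -0.2144, 0.2307]
tool_rot: [-2.085, -2.348, 0.001]
wrist_force: [-0.3, -0.7, 0.8]
opening: 0.999
finger_force: 0.0
```

Run:
```python
from h import *
import json
c=ctrl.get_calibration("wrist"); im=ctrl.capture("wrist"); cv2.imwrite("pics/w1.png",im)
json.dump({k:np.array(v).tolist() for k,v in c.items()if k in("K","cam_to_world")},open("w1.json","w"))
s=ctrl.read_state();R=cv2.Rodrigues(np.array(s["tool_rot"]))[0]
print(s["clock"],s["ee_pos"],"tooly yaw",np.arctan2(R[1,1],R[0,1]),R[:,2],s["q"]); print(np.round(c["cam_to_world"],3))
```

```text
1.55 [ 0.51866876 -0.21503067  0.23083416] tooly yaw 0.11675837010586064 [-9.95346449e-04  2.93334013e-04 -9.99999462e-01] [-5.42323038e-01  2.79145145e-01  4.90081683e-02  1.34166327e+00
 -2.62481167e-04  9.11715245e-01]
[[ 0.993  0.114  0.031  0.512]
 [ 0.118 -0.956 -0.267 -0.147]
 [-0.001  0.269 -0.963  0.373]
 [ 0.     0.     0.     1.   ]]
```

View pics/w1.png

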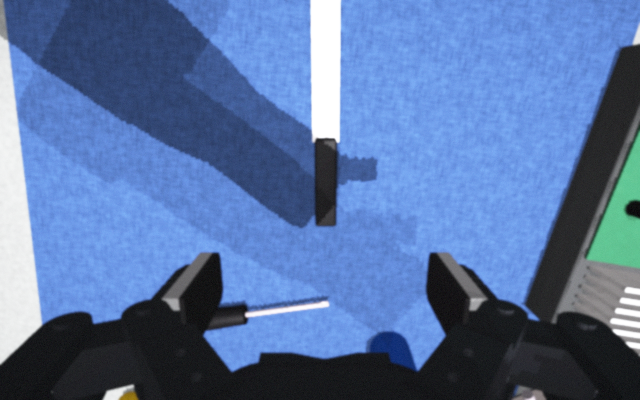

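The handle block spans (315..338, 139) to (316..336, 225) in the wrist view and lines up with the gripper. Next I measure its position and height.

Run:
```python
from h import *
import json
c=json.load(open("w1.json"))
for z in(.042,):
  j=at("wrist",(326.5,139),z,c); e=at("wrist",(326,225),z,c); print(j,e,np.linalg.norm(j-e),"yaw",np.arctan2(-(j-e)[0],(j-e)[1]),"origin",e+(j-e)*55/90)
  print("shaft",at("wrist",(326,0),.025,c),at("wrist",(325.5,139),.025,c))
for a,b in(((664.5,272),(326.5,139)),((758,260),(326,225))): print(tri(ray("top",tc(*a)),ray("w",b,c)))
```

```text
[ 0.51829384 -0.18052693  0.042     ] [ 0.52825266 -0.26715911  0.042     ] 0.08720271057707633 yaw 0.11445274155017825 origin [ 0.52216672 -0.21421722  0.042     ]
shaft [ 0.50316425 -0.05834455  0.025     ] [ 0.51760479 -0.18237204  0.025     ]
(array([ 0.51641395, -0.17364172,  0.10673054]), np.float64(0.0015428673719645998))
(array([ 0.5269932 , -0.26651547,  0.04469448]), np.float64(0.002352963265644034))
```

Emit:
{"method": "step_arm", "body": {
  "deltas": [
    [0.003,0,-0.045,0],
    [0,0,-0.045,0],
    [0,0,-0.045,0],
    [0,0,-0.04,0],
    [0,0,-0.03,0]
  ]
}}

```text
clock: 2.05
ee_pos: [0.5199, -0.2159, 0.0241]
tool_rot: [-2.09, -2.343, 0.001]
wrist_force: [-0.5, 0.7, -0.7]
opening: 1.003
finger_force: 0.0
```

Emit:
{"method": "step_arm", "body": {
  "deltas": [
    [0,0,-0.017,0],
    [0,0,0,0],
    [0,0,0,0]
  ]
}}

```text
clock: 2.35
ee_pos: [0.5215, -0.2161, 0.0098]
tool_rot: [2.09, 2.345, -0.0]
wrist_force: [0.7, -0.0, 0.6]
opening: 0.998
finger_force: 0.0
```

Emit:
{"method": "step_arm", "body": {
  "deltas": [
    [0,0,0,0],
    [0,0,0,0],
    [0,0,0,0],
    [0,0,0,0],
    [0,0,0,0]
  ],
  "jaw": 0.0,
  "squeeze": 70
}}

```text
clock: 2.85
ee_pos: [0.5223, -0.2153, 0.0099]
tool_rot: [2.087, 2.347, 0.0]
wrist_force: [-0.2, 0.0, 8.0]
opening: 0.245
finger_force: 69.6
```

Emit:
{"method": "step_arm", "body": {
  "deltas": [
    [0,0,0,0],
    [0,0,0,0],
    [0,0,0,0],
    [0,0,0,0],
    [0,0,0,0]
  ]
}}

```text
clock: 3.35
ee_pos: [0.5222, -0.2153, 0.0099]
tool_rot: [2.087, 2.347, 0.0]
wrist_force: [-0.1, -0.2, 6.6]
opening: 0.246
finger_force: 69.5
```

Emit:
{"method": "step_arm", "body": {
  "deltas": [
    [0,0,0.01,0],
    [0,0,0.01,0],
    [-0.009,0.024,0,0.011],
    [-0.009,0.024,0,0.011],
    [-0.009,0.025,0,0.011]
  ]
}}

```text
clock: 3.85
ee_pos: [0.4947, -0.1417, 0.03]
tool_rot: [2.049, 2.381, 0.0]
wrist_force: [0.3, -0.4, -2.1]
opening: 0.246
finger_force: 68.5
```

Emit:
{"method": "step_arm", "body": {
  "deltas": [
    [0,0,0,0],
    [0,0,0,0]
  ]
}}

```text
clock: 4.05
ee_pos: [0.4953, -0.142, 0.0301]
tool_rot: [2.047, 2.382, 0.0]
wrist_force: [0.9, -0.4, -2.1]
opening: 0.244
finger_force: 68.5
```

Run:
```python
from h import *
s=ctrl.read_state(); print(s["ee_pos"],s["wrist_torque"],s["wrist_force"])
a=ctrl.capture("top")[155:305,175:350]; b=ctrl.capture("scene")[90:240,225:400]
f=lambda i:cv2.resize(i,None,fx=3.4,fy=3.4,interpolation=cv2.INTER_CUBIC)
cv2.imwrite("pics/t2.png",f(a)); cv2.imwrite("pics/s2.png",f(b))
m=np.vstack([f(a),f(b)]); cv2.imwrite("pics/m2.png",cv2.resize(np.hstack([f(a)[:, :400],f(b)[:, 60:460]]),None,fx=1,fy=1));
```

```text
[ 0.49529385 -0.14202768  0.03009292] [-0.14183556 -0.03388922  0.01520438] [ 0.90375534 -0.40743891 -2.10134351]
```

View pics/m2.png

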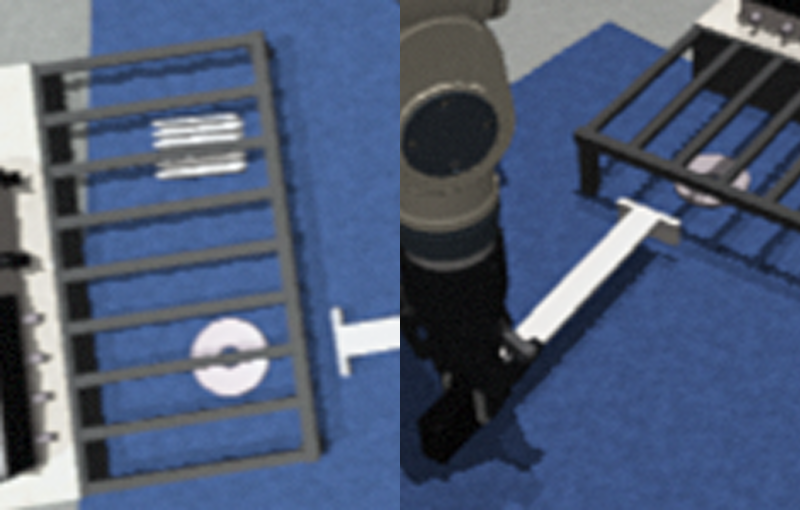

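The lip sits just in front of the washer, with its ends at (335,308) and (345,375) in the left half. I check its height and lateral alignment.

Run:
```python
from h import *
A,_=tri(ray("top",tc(335,308)),ray("scene",sc(340,224)));B,_=tri(ray("top",tc(345,375)),ray("scene",sc(279,201)))
print(A,B)
ex=np.array([np.cos(.15),np.sin(.15)]);ey=np.array([-ex[1],ex[0]]);O=np.array([.545,.148])
for n,p in(("lip",(at("top",tc(335,308),.045)+at("top",tc(345,375),.045))/2),("washer",np.array([.441,.2135]))):
  d=p[:2]-O; print(n,p,d@ex,d@ey)
```

```text
[0.48661607 0.11322152 0.04507337] [0.4267879  0.10326152 0.04476476]
lip [0.45625655 0.1078001  0.045     ] -0.09375435565520755 -0.02648684272047588
washer [0.441  0.2135] -0.09304399442832768 0.0803060713820651
```

Emit:
{"method": "step_arm", "body": {
  "deltas": [
    [-0.003,0.02,0,0],
    [-0.003,0.02,0,0],
    [-0.003,0.02,0,0],
    [-0.003,0.02,0,0],
    [-0.003,0.02,0,0]
  ]
}}

```text
clock: 4.65
ee_pos: [0.4804, -0.0423, 0.0294]
tool_rot: [2.05, 2.38, 0.0]
wrist_force: [0.4, 0.3, -1.7]
opening: 0.243
finger_force: 68.5
```

Emit:
{"method": "step_arm", "body": {
  "deltas": [
    [-0.003,0.02,0,0],
    [-0.003,0.02,0,0],
    [-0.003,0.02,0,0],
    [0,0,0,0],
    [0,0,0,0]
  ]
}}

```text
clock: 5.15
ee_pos: [0.4715, 0.0174, 0.0294]
tool_rot: [2.048, 2.382, -0.0]
wrist_force: [-0.5, -0.3, -1.5]
opening: 0.244
finger_force: 68.5
```

Emit:
{"method": "step_arm", "body": {
  "deltas": [
    [0,0,-0.007,0],
    [0,0,-0.006,0],
    [0,0,-0.005,0],
    [0,0,-0.002,0],
    [0,0,0,0]
  ]
}}

```text
clock: 5.65
ee_pos: [0.4707, 0.0172, 0.0099]
tool_rot: [2.049, 2.381, -0.001]
wrist_force: [-6.1, -1.3, 15.1]
opening: 0.251
finger_force: 70.7
```

Run:
```python
from h import *
a=ctrl.capture("top")[155:305,175:350]; b=ctrl.capture("scene")[90:240,225:400]
f=lambda i:cv2.resize(i,None,fx=3.4,fy=3.4,interpolation=cv2.INTER_CUBIC)
cv2.imwrite("pics/m3.png",np.hstack([f(a)[:, :400],f(b)[:, 60:460]]))
```

```text
(no output)
```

View pics/m3.png

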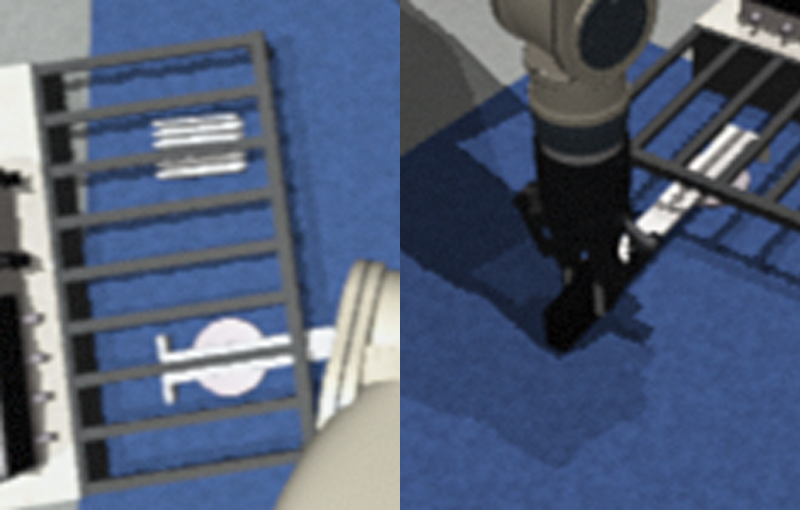

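The lip is on the bench behind the washer and centred on it, so I start the drag.

Emit:
{"method": "step_arm", "body": {
  "deltas": [
    [0.001,-0.007,0.0005,0],
    [0.0015,-0.01,0,0],
    [0.0015,-0.01,0,0],
    [0.0023,-0.015,0,0],
    [0.0023,-0.015,0,0]
  ]
}}

```text
clock: 6.25
ee_pos: [0.4798, -0.0399, 0.0099]
tool_rot: [-2.048, -2.382, -0.002]
wrist_force: [-0.9, 4.6, 5.8]
opening: 0.25
finger_force: 69.6
```

Emit:
{"method": "step_arm", "body": {
  "deltas": [
    [0.0023,-0.015,0,0],
    [0.0023,-0.015,0,0],
    [0.0023,-0.015,0,0],
    [0.0023,-0.015,0,0],
    [0.0023,-0.015,0,0]
  ]
}}

```text
clock: 6.75
ee_pos: [0.4912, -0.115, 0.0099]
tool_rot: [-2.049, -2.381, -0.002]
wrist_force: [-0.8, 5.7, 7.7]
opening: 0.247
finger_force: 69.7
```

Emit:
{"method": "step_arm", "body": {
  "deltas": [
    [0.0023,-0.015,0,0],
    [0.0023,-0.015,0,0],
    [0.0023,-0.015,0,0],
    [0.0015,-0.01,0,0],
    [0,0,0,0]
  ]
}}

```text
clock: 7.25
ee_pos: [0.4999, -0.1716, 0.0099]
tool_rot: [2.05, 2.379, -0.001]
wrist_force: [0.6, -3.0, 4.1]
opening: 0.24
finger_force: 69.4
```

Run:
```python
from h import *
a=ctrl.capture("top")[155:305,175:350]; b=ctrl.capture("scene")[90:240,225:400]
f=lambda i:cv2.resize(i,None,fx=3.4,fy=3.4,interpolation=cv2.INTER_CUBIC)
cv2.imwrite("pics/m4.png",np.hstack([f(a)[:, 200:],f(b)[:, 60:460]]))
```

```text
(no output)
```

View pics/m4.png

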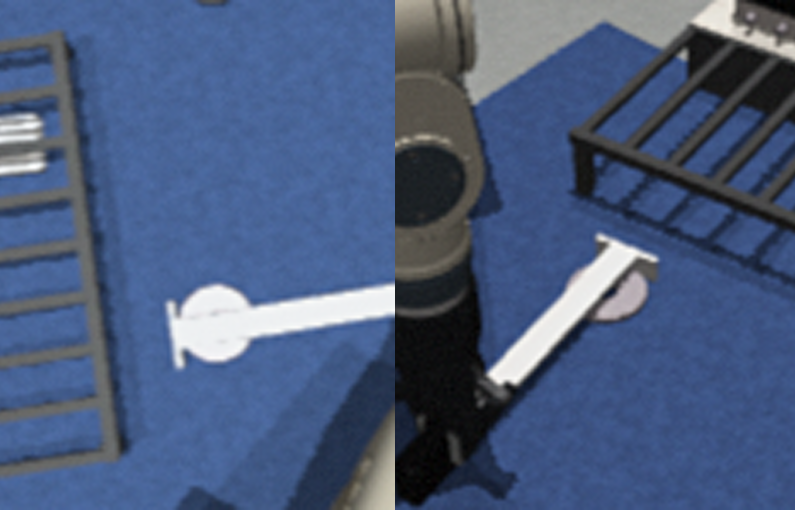

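The washer lies in front of the shelf at crop (216,324), with the lip behind it at (175,335) and both clear. I release and retreat.

Emit:
{"method": "step_arm", "body": {
  "deltas": [
    [0,0,0,0],
    [0,0,0,0],
    [0,0,0,0],
    [0,0,0,0],
    [0,0,0,0]
  ],
  "jaw": 1.0
}}

```text
clock: 7.85
ee_pos: [0.4994, -0.169, 0.0097]
tool_rot: [-2.048, -2.382, -0.0]
wrist_force: [0.3, -0.2, 0.2]
opening: 0.999
finger_force: 0.0
```

Emit:
{"method": "step_arm", "body": {
  "deltas": [
    [0,0,0.01,0],
    [0,0,0.03,0],
    [0,0,0.04,0],
    [0,0,0.04,0],
    [0,0,0.04,0]
  ]
}}

```text
clock: 8.35
ee_pos: [0.4991, -0.169, 0.1722]
tool_rot: [2.048, 2.381, 0.0]
wrist_force: [1.0, -0.8, -0.2]
opening: 0.999
finger_force: 0.0
```

Emit:
{"method": "step_arm", "body": {
  "deltas": [
    [0,0,0,0],
    [0,0,0,0],
    [0,0,0,0]
  ]
}}

```text
clock: 8.65
ee_pos: [0.4989, -0.1689, 0.1692]
tool_rot: [-2.048, -2.381, 0.0]
wrist_force: [-1.0, -0.6, -0.8]
opening: 0.999
finger_force: 0.0
```

Run:
```python
from h import *
t=ctrl.capture("top"); a=t[155:305,175:410]; cv2.imwrite("pics/t5.png",cv2.resize(a,None,fx=3.4,fy=3.4,interpolation=cv2.INTER_CUBIC))
t0=cv2.imread("pics/top0.png")
for n,(u,v,U,V) in {"hs":(215,185,250,210),"cap":(438,185,470,210),"drv":(425,222,455,290),"spool":(282,130,308,157)}.items():
    print(n,np.abs(t[v:V,u:U].astype(int)-t0[v:V,u:U]).mean())
s=ctrl.read_state();print(s["clock"],s["ee_pos"],s["opening"])
ex=np.array([np.cos(.15),np.sin(.15)]);ey=np.array([-ex[1],ex[0]]);O=np.array([.545,.148])
for p,z in(((416,324),.008),((375,335),.025)): d=at("top",tc(*p),z)[:2]-O;print(d@ex,d@ey)
```

```text
hs 1.3321904761904761
cap 1.5425
drv 59.501960784313724
spool 1.2659069325735992
8.7 [ 0.49875999 -0.16888105  0.16878377] 0.9990271076630325
-0.0903373385210369 -0.09308103207157414
-0.09374500742984286 -0.056060364289203496
```

View pics/t5.png

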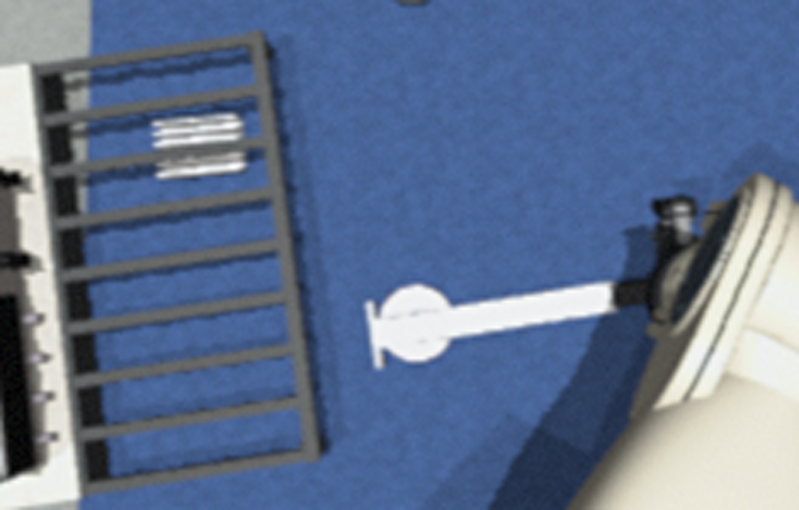

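The picture shows the bar lying flat with its lip at (375,335), the washer at (416,324) and the heat sink unmoved. The screwdriver difference is only the arm covering it in the view. I hand in.

```bash
python3 -c "
from bench import ctrl
print(ctrl.hand_in())"
```

```text
the job is handed in; nothing more can be done
None
```

I dragged the washer out to about 93 mm in front of the shelf and left the bar flat on the bench, its lip about 56 mm clear; the job is handed in at about 9 s, with no verdict returned and the screwdriver, which the arm never went near, hidden by it in the last picture.

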